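# Find the worn pivot pin by feel and drive it out

### The job

One of the two pivot pins in this radio-shelf mount has worn loose in its leaning eye; they look the same, so find it by feel. Take the drift (the biggest of the three tools in the block), push with it on the pins from the upper end of the bores: the worn one gives to a firm push of the hand, the sound one does not move and must stay in, so do not force it. Drive the worn pin right out of the lower end so that it drops into the tray, then stand the drift back in its own hole; touch the pins only with the drift, do not ram it against the eyes, and leave everything else on the bench alone.

Things in the scene. Friction and masses are not known exactly. Their poses are not given: they have to be found in the camera images.
- mount: Sand-painted steel mount fixed to the bench: foot plate 130 x 250 x 6 and two brackets, their perforated cheeks 118 high, each holding a leaning dark steel eye. Origin: on the bench, midway between the brackets; x points away from the robot (turned by its yaw, up to 0.3 rad), y to its left, z up. The mouths of the eyes are at x 20, y +70 and -70, z 135. Nothing stands above it.
- eye_left: The left (mount's +y) eye: steel tube 40 outside, 50 long, through bore 16. Origin: centre of the bore's upper mouth, 135 above the bench. Its z is the bore axis, pointing up out of the mouth and leaning 35 degrees from vertical to the mount's -x (robot side): the bore runs down and away from the robot. y is level. Lower mouth at z = -50.
- eye_right: The right (mount's -y) eye: steel tube 40 outside, 50 long, through bore 16. Origin: centre of the bore's upper mouth, 135 above the bench. Its z is the bore axis, pointing up out of the mouth and leaning 35 degrees from vertical to the mount's -x (robot side): the bore runs down and away from the robot. y is level. Lower mouth at z = -50.
- pin_a: Steel pivot pin, 15 diameter, 42 long, 58 g, in the left or the right eye. Origin: centre of its lower end; z along the pin, up the bore. At first its top lies 14 below the upper mouth and its foot stands 6 out of the lower one. Worn: it slides under a push of 8 to 15 N, stays where it is left, and drops out once its top is 36 to 41 below the mouth. Sound: it holds over 65 N. Either pin may be the worn one.
- pin_b: Steel pivot pin, 15 diameter, 42 long, 58 g, in the left or the right eye. Origin: centre of its lower end; z along the pin, up the bore. At first its top lies 14 below the upper mouth and its foot stands 6 out of the lower one. Worn: it slides under a push of 8 to 15 N, stays where it is left, and drops out once its top is 36 to 41 below the mouth. Sound: it holds over 65 N. Either pin may be the worn one.
- pin_a_mid (a point): Middle of pin_a (21 along its z from the origin).
- pin_b_mid (a point): Middle of pin_b (21 along its z from the origin).
- tray: Loose open aluminium tray 100 (x) x 250 (y) x 36, walls 4, 600 g, standing on the bench under both lower mouths so that a pin drops into it. Origin: centre of its underside.
- tool_block: Black tool block 62 (x) x 165 (y) x 85 high, fixed to the bench, left or right of the mount. Origin: centre of its underside. Three round holes of 20, 77 deep, in a row along y at -52, 0 and +52, a tool resting by its shoulder in each. There is room for fingers that close along the block's x.
- drift: Round steel drift 160 long, about 420 g: nose 14 diameter, 70 long, edge broken 1.5; then a square shoulder and a body of 26, 90 long, with a dark knurled band. Biggest of the three tools (head 175 above the bench). Origin: centre of the nose's tip face; z from tip to head. Starts upright in any one of the block's holes, tip 15 above the bench, and goes back there. Balance 107 from the tip.
- drift_grip (a point): A good place to hold the drift: on its axis, 118 from the tip (133 above the bench at the start).
- punch_a: Smaller steel punch in the block, body 24 diameter, head 143 above the bench. Origin at its tip. Bystander, leave it alone.
- punch_b: Smallest steel punch in the block, body 24 diameter, head 127 above the bench. Origin at its tip. Bystander, leave it alone.
- flashlight: Olive flashlight lying along its x, 125 long, 38 thick; origin under its tail. Bystander, leave it alone.
- mallet: Rubber mallet with wooden handle, lying, 235 long, 48 high. Bystander, leave it alone.
- wrench: Steel wrench lying flat, 190 long. Bystander, leave it alone.
- flask: Steel vacuum flask standing, 72 wide, 195 high. Bystander, leave it alone.
- handset: Dark olive telephone handset lying face down, 205 long, 44 high. Bystander, leave it alone.
Not all that is in view belongs to the job. What is shaped like the drift but purple is not meant.

How it is judged:
By the outcome, as a careful person would: the job done as asked, in the order asked, and still so for the second after the job is handed in, with the robot touching nothing.
It also fails if it takes over 72 s, if anything falls off the work surface, if the arm or the gripper's body presses on something with over 40 N, if the wrist force passes 120 N, or if a joint passes its speed limit or range.

### The arm

A 6-joint arm with a two-finger parallel gripper is mounted at the origin on the work surface. World frame = base frame: x ahead of the robot, y to its left, z up, the work surface at z = 0. Lengths are in m, angles in rad, forces in N, time in s.
With the tool pointing down it reaches from about 0.25 to 0.8 m from the base axis. Payload 3.9 kg.
Tool frame: the origin (TCP) lies at the very end of the fingers, on their centre line; the grasp point (between the pads) lies 19 mm behind it; z points along the fingers, y is the line along which they close (so a half turn about z gives the same grasp; the last joint's range is limited). The gripper opens to 85 mm and grips with 20 to 120 N. Pads are 22 mm wide; open, the fingers measure 114 mm over their backs; the gripper's body (76 mm by 85 mm) begins 54 mm behind the grasp point. The pads swing forward as they close: fully open they stand 13 mm farther back than shut.
Start: joints at [1.152, 0.26, -0.138, 1.173, 0, 1.571], TCP at [0.213, 0.48, 0.231] pointing down, gripper open.
Joint ranges: [-2.78, 2.78], [-0.83, 1.72], [-1.28, 1.37], [-1.9, 2.12], [-1.57, 1.48], [-3.14, 3.14]. Speed limits (rad/s): [2.57, 2.57, 3.14, 3.14, 3.14, 3.14].

### API

Orientations are given as a rotation vector (axis times angle).
In Python, from cell import monitor, imaging, r gives the robot as it stands. The module is installed in compiled form; this text tells all that it offers.
- The arm moves only by the shell command python3 -m handwheel 'ROWS'. ROWS is JSON, a list of rows, each a list of 7 numbers: the shift along the tool's x, y, z in m, then the turn, a rotation vector about the tool's x, y, z in degrees, then the finger opening in m, from 0 to 0.0854. In form: [[tx, ty, tz, rx, ry, rz, hand], ...]. A call has 1 to 12 rows; each row shifts and turns the commanded pose from where the row before left it, along the tool's axes as they then stand; what a row does not reach is not made up. A row lasts 1/12 s, in which the tool goes at most 41.7 mm and 7.16 degrees, less where a joint would pass 70% of its speed; a pose out of reach is approached as far as the arm can. A call is refused whole if a number of a shift passes 0.0417 or a number of a turn 7.16, either way. A call with a gripper value outside its range is refused whole. The fingers move at their own pace and stop on an object; the grip force is fixed at half the most. Time passes only in rows, so rows that do not move let the fingers close. It gives the time, the measured TCP pose, the force, the opening and the grip force at its end, in the units of the state.
- monitor.state(): the state, without advancing time (a new reading comes with each control period).
- imaging.snapshot(name): name is "scene" or "top" or "wrist"; returns a dict with "color" (420x560x3 uint8, red, green, blue), "fx", "fy", "cx", "cy" (pixels), "view" (4x4, takes a point from world to camera coordinates); the wrist camera has in their place "hand_eye" (4x4, takes a point from camera to tool coordinates, whose origin is the TCP and whose axes are the flange's). Camera axes: x right, y down, z forward; pixel columns grow to the right and rows downward; lengths in m; the calibration is good to about 2 mm. A picture is of the moment at which its call begins: read the wrist's pose just before it. There is no depth.
- r.hand_in(): hands the job in; it is judged then, once.
The state is a dict: "time_s": time; "joint_pos": joint angles; "qvel": joint speeds; "tau": joint torques, N m; "ee_pos": TCP position; "eef_rot": TCP orientation; "force": force on the tool from outside, world axes, zero at the start; "ft_torque": the same for the moment, N m; "finger_gap": opening from 0.0 (shut) to 1.0 (fully open); "grasp_force": force on a finger pad.
Only numpy, scipy, OpenCV 4.12 (cv2) and the standard library are available. Lean on these libraries where they do the work, as an engineer would, in place of code of your own. Each camera call takes 0.05 s, during which the arm holds its last target. There are 200 camera calls.

## Working session

There is one attempt and no reset: what is moved stays moved. The work goes in short steps, Python scripts to look and compute and a shell command to move; the robot and the scene stay as the last step left them, time stands still between calls to the robot, and variables do not carry over. Pictures are saved under pics/ and viewed, at most 10 in all, crops included, and the job is handed in when it is done.

```bash
mkdir -p pics
python3 - <<'E'
from cell import monitor, imaging, r
import cv2,numpy as np
print(monitor.state())
for n in("scene","top","wrist"):
    d=imaging.snapshot(n); cv2.imwrite(f"pics/{n}0.png",d["color"][:,:,::-1])
    print(n,{k:(np.round(v,4).tolist() if k!="color" else 0) for k,v in d.items()})
E
```

```text
{'time_s': 0.0, 'joint_pos': array([ 1.15201056e+00,  2.60626737e-01, -1.39392708e-01,  1.17268834e+00,
       -1.63724244e-05,  1.57079317e+00]), 'qvel': array([ 0.00126174, -0.00134488, -0.00088498, -0.00163706, -0.00073446,
        0.00093727]), 'tau': array([ 1.14517261e-04, -4.05679822e+01,  2.53922188e+01,  1.88972836e-02,
       -3.48169606e-04, -5.68349975e-06]), 'ee_pos': array([0.21321682, 0.47900012, 0.23048599]), 'eef_rot': array([-6.52946141e-01, -3.07259847e+00,  2.94191207e-03]), 'force': array([ 0.02724254,  0.02179532, -0.07382134]), 'ft_torque': array([-0.01166732, -0.02087867, -0.02667862]), 'grasp_force': 0.0, 'finger_gap': 0.9974581553808719}
scene {'color': 0, 'fx': 390.1623, 'fy': 390.1623, 'cx': 280.2594, 'cy': 210.6683, 'view': [[-0.807, 0.5903, 0.0161, 0.3897], [0.4301, 0.6063, -0.6688, -0.1584], [-0.4046, -0.5328, -0.7432, 1.2702], [0.0, 0.0, 0.0, 1.0]]}
top {'color': 0, 'fx': 426.2645, 'fy': 426.2645, 'cx': 281.7015, 'cy': 205.8715, 'view': [[0.0218, -0.9997, 0.0065, 0.021], [-0.9951, -0.0223, -0.0965, 0.5161], [0.0966, -0.0043, -0.9953, 1.3632], [0.0, 0.0, 0.0, 1.0]]}
wrist {'color': 0, 'fx': 308.1161, 'fy': 308.1161, 'cx': 277.6151, 'cy': 210.248, 'hand_eye': [[-0.0, -0.9516, -0.3073, 0.0798], [1.0, -0.0003, 0.0008, -0.0001], [-0.0008, -0.3073, 0.9516, -0.1421], [0.0, 0.0, 0.0, 1.0]]}
```

View pics/scene0.png

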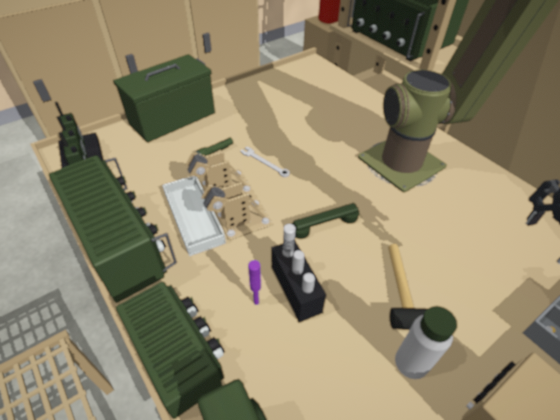

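View pics/top0.png

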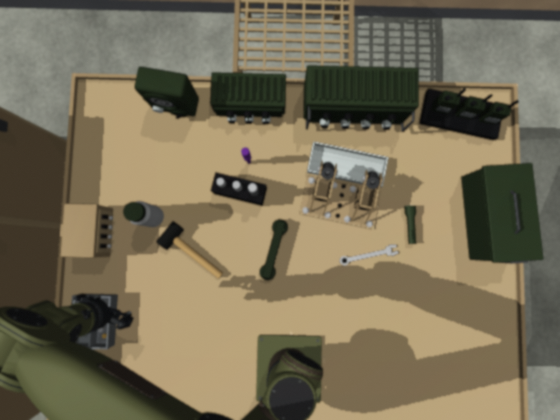

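The scene view shows three grey tools in the black block at (289,235), (297,262) and (308,283), with the purple decoy at (255,275). The mount and tray are around (215,200). In the top view the tool heads are at (252,188), (236,185) and (220,181), the decoy at (247,154), and the eyes near (327,172) and (373,180). My choice is the tool nearest the mount, which looks tallest. I'll check it by triangulation and a close crop.

```bash
cat > h.py <<'E'
from cell import monitor, imaging, r
import cv2,numpy as np
from scipy.spatial.transform import Rotation as R
def snap(n):
    s=monitor.state(); d=imaging.snapshot(n)
    if n=="wrist":
        T=np.eye(4);T[:3,:3]=R.from_rotvec(s["eef_rot"]).as_matrix();T[:3,3]=s["ee_pos"]
        d["c2w"]=T@d["hand_eye"]
    else: d["c2w"]=np.linalg.inv(d["view"])
    return d
def ray(d,u,v):
    M=d["c2w"]; w=M[:3,:3]@np.array([(u-d["cx"])/d["fx"],(v-d["cy"])/d["fy"],1]); return M[:3,3],w/np.linalg.norm(w)
def onz(d,u,v,z):
    o,w=ray(d,u,v); return o+w*(z-o[2])/w[2]
def tri(rays):
    A=np.zeros((3,3));b=np.zeros(3)
    for o,w in rays:
        P=np.eye(3)-np.outer(w,w);A+=P;b+=P@o
    p=np.linalg.solve(A,b); return p,[round(float(np.linalg.norm((np.eye(3)-np.outer(w,w))@(p-o))),4) for o,w in rays]
def proj(d,p):
    q=np.linalg.inv(d["c2w"])@np.append(p,1); return d["fx"]*q[0]/q[2]+d["cx"],d["fy"]*q[1]/q[2]+d["cy"]
E
python3 - <<'E'
from h import *
S=snap("scene");T=snap("top")
for u,v in [(252,188),(236,185),(220,181)]: print(onz(T,u,v,.15).round(3))
for u,v in [(327,168),(373,177)]: print(onz(T,u,v,.135).round(3))
a=cv2.resize(S["color"][150:330,150:350],None,fx=3,fy=3,interpolation=2)
b=cv2.resize(T["color"][140:240,200:400],None,fx=4,fy=4,interpolation=2)
for (x,y,t) in [(0,0,0)]: pass
c=np.zeros((540+0,600,3),np.uint8);c[:]=a; cv2.imwrite("pics/s1.png",c[:,:,::-1]); cv2.imwrite("pics/t1.png",b[:,:,::-1])
E
```

```text
[0.555 0.122 0.15 ]
[0.563 0.17  0.15 ]
[0.574 0.218 0.15 ]
[ 0.623 -0.102  0.135]
[ 0.599 -0.241  0.135]
```

View pics/s1.png

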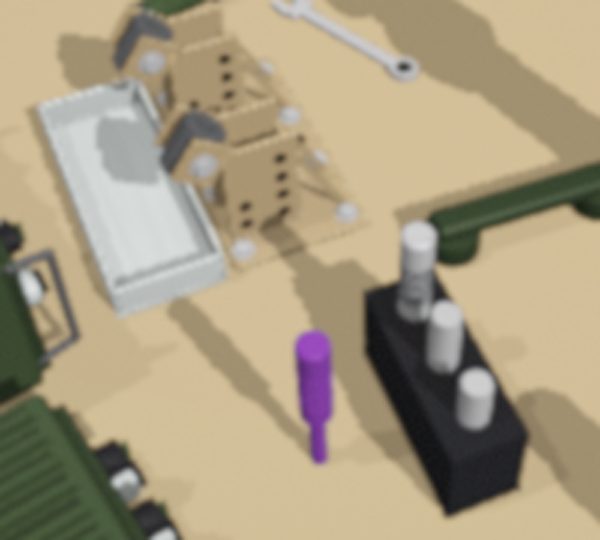

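View pics/t1.png

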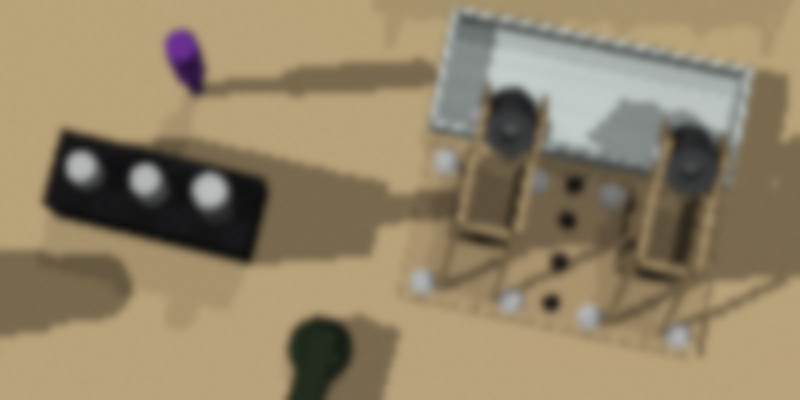

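The crops confirm it. The tallest tool, with the knurled band, has its head at crop (419,230), which is scene (290,227) and top (252,187). The shorter two are punches, and the purple one at crop (313,345) is the decoy. Next I'll bring the wrist camera over.

```bash
python3 -m handwheel '[[0,0,-0.012,0,0,7,0.0854],[0,0,-0.012,0,0,7,0.0854],[0,0,-0.012,0,0,7,0.0854],[0,0,-0.012,0,0,7,0.0854],[0,0,-0.012,0,0,7,0.0854],[0,0,-0.012,0,0,7,0.0854],[0,0,-0.012,0,0,7,0.0854],[0,0,-0.012,0,0,7,0.0854],[0,0,-0.012,0,0,7,0.0854],[0,0,-0.012,0,0,7,0.0854],[0,0,-0.012,0,0,7,0.0854]]'
python3 -m handwheel '[[-0.0165,0.021,0,0,0,0,0.0854],[-0.0165,0.021,0,0,0,0,0.0854],[-0.0165,0.021,0,0,0,0,0.0854],[-0.0165,0.021,0,0,0,0,0.0854],[-0.0165,0.021,0,0,0,0,0.0854],[-0.0165,0.021,0,0,0,0,0.0854],[-0.0165,0.021,0,0,0,0,0.0854],[-0.0165,0.021,0,0,0,0,0.0854],[-0.0165,0.021,0,0,0,0,0.0854],[-0.0165,0.021,0,0,0,0,0.0854]]'
python3 -m handwheel '[[-0.0165,0.021,0,0,0,0,0.0854],[-0.0165,0.021,0,0,0,0,0.0854],[-0.0165,0.021,0,0,0,0,0.0854],[-0.0165,0.021,0,0,0,0,0.0854],[-0.0165,0.021,0,0,0,0,0.0854],[-0.0165,0.021,0,0,0,0,0.0854],[-0.0165,0.021,0,0,0,0,0.0854],[-0.0165,0.021,0,0,0,0,0.0854],[-0.0165,0.021,0,0,0,0,0.0854],[-0.0165,0.021,0,0,0,0,0.0854],[0,0,0,0,0,0,0.0854],[0,0,0,0,0,0,0.0854]]'
python3 - <<'E'
from h import *
import pickle
s=monitor.state();print(s["ee_pos"],s["eef_rot"],s["joint_pos"])
W=snap("wrist");pickle.dump(W,open("w1.pkl","wb"));cv2.imwrite("pics/w1.png",cv2.resize(W["color"],(800,600),interpolation=2)[:,:,::-1])
E
```

```text
time_s: 1.17
ee_pos: [0.2135, 0.4795, 0.3638]
eef_rot: [2.43, 1.991, -0.0]
force: [0.4, 0.9, -0.0]
finger_gap: 0.999
grasp_force: 0.0
time_s: 2.0
ee_pos: [0.3888, 0.2764, 0.3633]
eef_rot: [-2.424, -1.998, 0.0]
force: [0.5, -0.1, -0.2]
finger_gap: 0.998
grasp_force: 0.0
time_s: 3.0
ee_pos: [0.5634, 0.0746, 0.3625]
eef_rot: [-2.426, -1.995, 0.001]
force: [0.4, 1.2, -0.2]
finger_gap: 0.999
grasp_force: 0.0
[0.5633605  0.07458442 0.3625312 ] [-2.42568803e+00 -1.99500615e+00  1.46599428e-03] [1.31478755e-01 3.25138202e-01 2.92947419e-01 1.53986834e+00
 2.62087844e-04 1.89651002e+00]
```

View pics/w1.png

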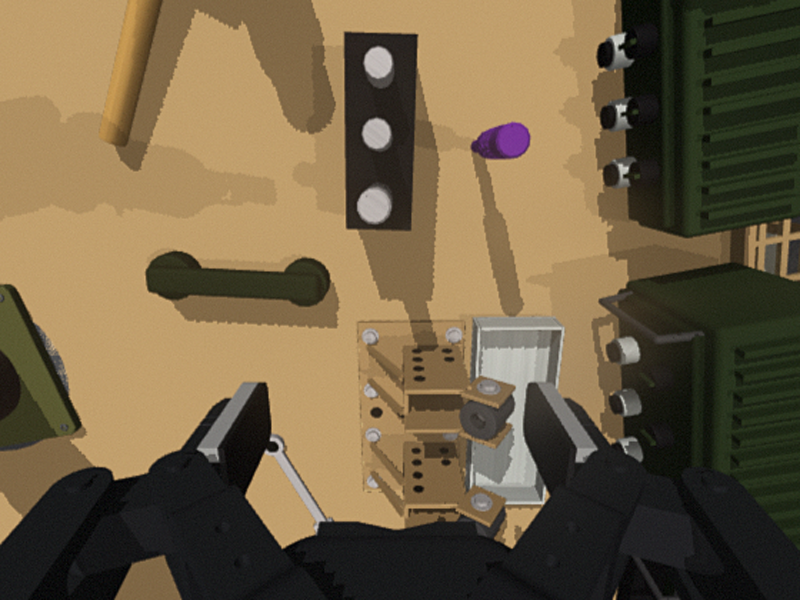

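This wrist view (800 px scale) shows the drift head at (374,205), the punches at (377,133) and (378,63), and the decoy at (510,140). The left mouth is at about (478,418), and the right eye is partly hidden near (480,515). I'll take two more wrist views with a baseline toward the mount.

```bash
python3 -m handwheel '[[-0.03,0,0,0,0,0,0.0854],[-0.03,0,0,0,0,0,0.0854],[-0.03,0,0,0,0,0,0.0854],[-0.03,0,0,0,0,0,0.0854],[0,0,0,0,0,0,0.0854],[0,0,0,0,0,0,0.0854]]' | head -2
cat > cap.py <<'E'
import sys,pickle
from h import *
W=snap("wrist");pickle.dump(W,open(sys.argv[1]+".pkl","wb"));cv2.imwrite("pics/"+sys.argv[1]+".png",W["color"][:,:,::-1])
E
python3 cap.py w2
python3 -m handwheel '[[-0.03,0,0,0,0,0,0.0854],[-0.03,0,0,0,0,0,0.0854],[-0.03,0,0,0,0,0,0.0854],[-0.02,0,0,0,0,0,0.0854],[0,0,0,0,0,0,0.0854],[0,0,0,0,0,0,0.0854]]' | head -2
python3 cap.py w3
python3 - <<'E'
from h import *
import pickle
def heads(W):
    c=W["color"].astype(int); g=c.min(2); m=((g>120)&(c.max(2)-g<35)).astype(np.uint8)
    out=[]
    for k in cv2.findContours(m,0,1)[0]:
        a=cv2.contourArea(k)
        if a>150: 
            e=cv2.fitEllipse(k); out.append((np.round(e[0],1).tolist(),np.round(e[1],1).tolist(),a))
    return out
for n in("w1","w2","w3"):
    W=pickle.load(open(n+".pkl","rb")); print(n,*heads(W),sep="\n")
a=pickle.load(open("w2.pkl","rb"))["color"];b=pickle.load(open("w3.pkl","rb"))["color"]
v=np.vstack([cv2.resize(x[y:y+160,230:430],None,fx=1.85*1,fy=1.85,interpolation=2) for x,y in((a,140),(b,60))])
cv2.imwrite("pics/w23.png",v[:,:,::-1]);print(v.shape)
E
```

```text
time_s: 3.55
ee_pos: [0.5391, -0.0423, 0.3638]
time_s: 4.1
ee_pos: [0.5192, -0.1493, 0.3633]
w1
([205.7, 336.7], [12.2, 73.0], 349.0)
([155.2, 298.6], [12.8, 70.8], 482.5)
([360.6, 280.1], [64.2, 140.7], 3956.5)
([261.3, 143.3], [22.3, 23.2], 404.5)
([263.2, 93.1], [18.6, 20.4], 297.0)
([264.3, 43.4], [18.8, 21.1], 310.5)
w2
([207.1, 291.4], [18.7, 94.4], 705.5)
([367.3, 222.2], [49.0, 117.6], 2459.5)
([454.0, 169.2], [11.9, 18.3], 154.5)
([328.7, 288.4], [101.5, 302.4], 380.5)
([260.3, 14.5], [24.8, 27.3], 527.0)
w3
([202.0, 237.3], [20.6, 103.5], 830.0)
([373.2, 167.8], [53.4, 121.8], 3444.0)
([468.4, 89.7], [12.8, 17.4], 159.5)
([430.1, 28.2], [61.9, 125.6], 345.0)
(592, 370, 3)
```

View pics/w23.png

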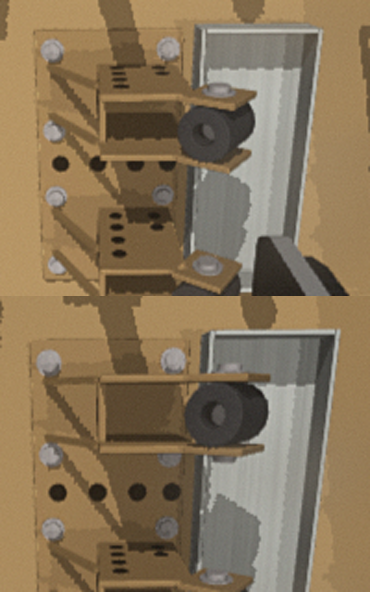

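The left mouth shows in both views, at w2 (341,211) and w3 (348,123). I need one more view for the right mouth, then I'll fit the ellipses.

```bash
python3 -m handwheel '[[-0.03,0,0,0,0,0,0.0854],[-0.03,0,0,0,0,0,0.0854],[-0.03,0,0,0,0,0,0.0854],[-0.02,0,0,0,0,0,0.0854],[0,0,0,0,0,0,0.0854],[0,0,0,0,0,0,0.0854]]' | head -2
python3 cap.py w4
python3 - <<'E'
from h import *
import pickle
L=lambda n:pickle.load(open(n+".pkl","rb"))
w=[None]+[L(f"w{i}") for i in(1,2,3,4)]
print("drift head",tri([ray(w[1],261.3,143.3),ray(w[2],260.3,14.5)]))
p=onz(w[1],263.2,93.1,.143);q=onz(w[1],264.3,43.4,.127);print(p,q)
tiles=[]
for i in (2,3,4):
    for g in ([.604,-.1,.135],[.58,-.24,.135]):
        u,v=proj(w[i],g); 
        print(i,u,v)
        u,v=int(u),int(v)
        if v>360 or v<40: continue
        x0,y0=max(u-35,0),max(v-35,0);t=w[i]["color"][y0:y0+70,x0:x0+70]
        print("tile",i,x0,y0)
        tiles.append(cv2.resize(t,(380,280) if 0 else (280,280),interpolation=2))
n=len(tiles)
while len(tiles)<4: tiles.append(np.zeros((280,280,3),np.uint8))
cv2.imwrite("pics/eyes.png",np.vstack([np.hstack(tiles[:2]),np.hstack(tiles[2:4])])[:,:,::-1]); print(n)
E
```

```text
time_s: 4.65
ee_pos: [0.4985, -0.2572, 0.3631]
drift head (array([0.55406358, 0.12367394, 0.17251551]), [0.0001, 0.0001])
[0.56542282 0.17367795 0.143     ] [0.57662469 0.22429779 0.127     ]
2 337.2916655366925 213.0863237783872
tile 2 302 178
2 333.68358280157247 308.7229091208929
tile 2 298 273
3 342.2313535726571 124.20200568295745
tile 3 307 89
3 337.6247551747843 237.54940183666267
tile 3 302 202
4 348.7564434986517 15.70356000138787
4 342.9252775931201 152.31444198992722
tile 4 307 117
5
```

View pics/eyes.png

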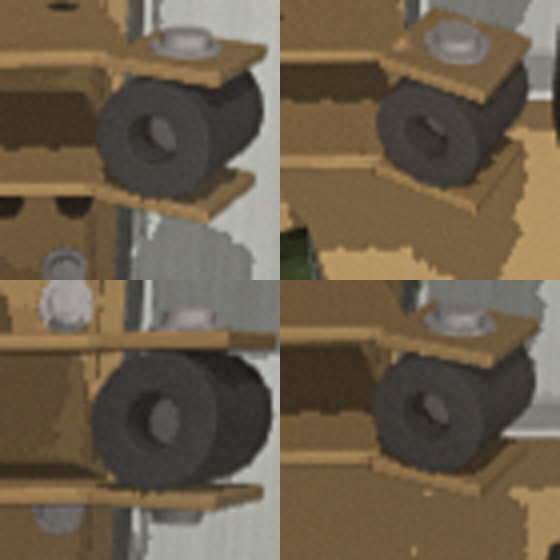

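The tiles show both mouths, with a lit pin top inside each bore. I'll fit the face rims and bores numerically.

```bash
cat > eyes.py <<'E'
from h import *
import pickle
L=lambda n:pickle.load(open(n+".pkl","rb"))
w=[None]+[L(f"w{i}") for i in(1,2,3,4)]
G={"L":[.604,-.1,.135],"R":[.58,-.24,.135]}
# bore seeds
seed={("L",2):(340.5,212),("L",3):(346.5,122.8),("R",3):(339.3,234),("R",4):None}
res={}
for k,i in seed:
    c=w[i]["color"]; u,v=proj(w[i],G[k]); u0,v0=int(u)-35,int(v)-35
    t=cv2.resize(c[v0:v0+70,u0:u0+70],None,fx=4,fy=4,interpolation=cv2.INTER_CUBIC).astype(int)
    g=cv2.GaussianBlur(t.sum(2).astype(np.float32)/3,(0,0),3); sat=t.max(2)-t.min(2)
    for th in (46,50,54):
        m=((g>th)&(g<100)&(sat<22)).astype(np.uint8)
        m=cv2.morphologyEx(m,cv2.MORPH_OPEN,np.ones((9,9)))
        cs,h=cv2.findContours(m,cv2.RETR_CCOMP,cv2.CHAIN_APPROX_NONE)
        for j,q in enumerate(cs):
            a=cv2.contourArea(q)
            if a>400 and len(q)>=5:
                e=cv2.fitEllipse(cv2.convexHull(q) if len(cv2.convexHull(q))>5 else q); e0=np.array(e[0])/4+(u0-.375,v0-.375)
                if 35<e[0][0]<245 and 60<e[0][1]<230: print(k,i,th,"hole" if h[0][j][3]>=0 else "outer",e0.round(1),np.round(np.array(e[1])/4,1),round(e[2]),a/16)
E
python3 eyes.py
```

```text
L 2 46 outer [346.1 209.3] [32.7 43.3] 65 904.625
L 2 50 outer [346.1 209.4] [32.7 43.1] 66 885.03125
L 2 54 outer [346.1 209.6] [32.7 43.1] 69 830.96875
L 2 54 hole [338.  210.5] [7.8 9. ] 143 35.9375
L 3 46 outer [351.7 123. ] [38.1 45.8] 78 1184.8125
L 3 46 hole [344.2 122.5] [10.6 12.6] 8 52.0
L 3 50 outer [345.7 123.4] [32.2 37.4] 10 897.6875
L 3 50 hole [344.8 123. ] [13.  14.2] 152 71.125
L 3 54 outer [345.3 123.3] [31.3 36.8] 9 862.75
L 3 54 hole [344.7 123.2] [14.2 15.7] 161 95.59375
R 3 46 outer [344.9 230.7] [33.8 43.2] 57 879.90625
R 3 50 outer [344.9 230.9] [33.2 43.2] 58 811.40625
R 3 50 hole [338.3 235.4] [ 8.6 13.3] 142 46.46875
R 3 54 outer [345.  231.8] [31.5 42.6] 66 711.28125
R 3 54 hole [338.2 235.5] [10.1 14.7] 140 80.40625
R 4 46 outer [350.6 147.2] [39.1 45.7] 64 1158.46875
R 4 50 outer [350.2 148.7] [36.4 45.3] 79 1111.1875
R 4 50 hole [344.  149.2] [10.1 13.7] 133 42.4375
R 4 54 outer [350.3 148.3] [37.1 45.1] 77 1075.53125
R 4 54 hole [343.5 149.4] [12.2 14.4] 142 66.875
```

```bash
cat >> eyes.py <<'E'
print()
l,e1=tri([ray(w[2],340.5,212.2),ray(w[3],345.4,123.3)]);rr,e2=tri([ray(w[3],339.2,234.5),ray(w[4],344.3,149.2)])
print(l,e1,rr,e2); d=l-rr; print(np.linalg.norm(d),np.arctan2(-d[0],d[1]))
l=onz(w[3],345.4,123.3,.135);rr=onz(w[4],344.3,149.2,.135);d=l-rr
print(l,rr,onz(w[2],340.5,212.2,.135),onz(w[3],339.2,234.5,.135),np.linalg.norm(d[:2]),np.arctan2(-d[0],d[1]))
# foot plate bolts / block edges for yaw
c=w[1]["color"].astype(int); m=(c.max(2)<60).astype(np.uint8); m[:,:230]=0;m[:,310:]=0;m[170:]=0
k=max(cv2.findContours(m,0,1)[0],key=cv2.contourArea); b=cv2.boxPoints(cv2.minAreaRect(k)); P=[onz(w[1],*x,.085)[:2].round(4).tolist() for x in b]; print(P)
E
python3 eyes.py | sed '1,/^$/d'
```

```text
[ 0.60804848 -0.09978239  0.13438243] [0.0002, 0.0002] [ 0.58266014 -0.23704112  0.13286716] [0.0002, 0.0002]
0.13959520725445795 -0.182899886327135
[ 0.60773042 -0.09969859  0.135     ] [ 0.58206537 -0.23667149  0.135     ] [ 0.60814863 -0.09960658  0.135     ] [ 0.5825677  -0.23614779  0.135     ] 0.1393566282910306 -0.18522541259830455
[[0.5548, 0.2588], [0.6123, 0.2475], [0.5829, 0.0865], [0.5175, 0.0994]]
```

Mouths found at L (0.608, -0.100, 0.135) and R (0.582, -0.237, 0.135), 139.5 mm apart with yaw -0.184. The drift head is at (0.554, 0.124, 0.173). Both match the description, so I'll go over the drift.

```bash
python3 -m handwheel '[[0.035,-0.0017,0,0,0,0,0.0854],[0.035,-0.0017,0,0,0,0,0.0854],[0.035,-0.0017,0,0,0,0,0.0854],[0.035,-0.0017,0,0,0,0,0.0854],[0.035,-0.0017,0,0,0,0,0.0854],[0.035,-0.0017,0,0,0,0,0.0854],[0.035,-0.0017,0,0,0,0,0.0854],[0.035,-0.0017,0,0,0,0,0.0854],[0.035,-0.0017,0,0,0,0,0.0854],[0.035,-0.0017,0,0,0,0,0.0854],[0.035,-0.0017,0,0,0,0,0.0854]]' |head -2
python3 -m handwheel '[[0,0,0.02,0,0,0,0.0854],[0,0,0.02,0,0,0,0.0854],[0,0,0.02,0,0,0,0.0854],[0,0,0.02,0,0,0,0.0854],[0,0,0.02,0,0,0,0.0854],[0,0,0,0,0,0,0.0854],[0,0,0,0,0,0,0.0854]]' |head -3
python3 cap.py w5
python3 - <<'E'
from h import *
import pickle
W=pickle.load(open("w5.pkl","rb"));w1=pickle.load(open("w1.pkl","rb"))
c=W["color"].astype(int); g=c.min(2); m=((g>110)&(c.max(2)-g<35)).astype(np.uint8)
for k in cv2.findContours(m,0,1)[0]:
    if cv2.contourArea(k)>200:
        e=cv2.fitEllipse(k); print(np.round(e[0],1),np.round(e[1],1),onz(W,*e[0],.175).round(4),[np.round(x,4) for x in tri([ray(W,*e[0]),ray(w1,261.3,143.3)])])
print(monitor.state()["ee_pos"],proj(W,[.5541,.1237,.175]))
E
```

```text
time_s: 5.62
ee_pos: [0.5521, 0.1273, 0.3637]
time_s: 6.2
ee_pos: [0.5516, 0.1248, 0.2628]
eef_rot: [-2.42, -2.0, 0.003]
[488.1 308. ] [13.8 26.1] [0.7146 0.0074 0.175 ] [array([0.5811, 0.1527, 0.3628]), array([0.0183, 0.0183])]
[365.4 317.2] [21.7 74.7] [0.6086 0.0179 0.175 ] [array([0.5726, 0.1399, 0.3308]), array([0.0076, 0.0076])]
[407.3 292.4] [39.3 57.4] [0.6465 0.0363 0.175 ] [array([0.5778, 0.1459, 0.3388]), array([0.0142, 0.0142])]
[155.1 299. ] [12.7 73.7] [0.4319 0.0704 0.175 ] [array([0.5511, 0.1558, 0.3527]), array([0.023, 0.023])]
[282.  213.7] [29.2 36.4] [0.5542 0.1263 0.175 ] [array([0.5536, 0.123 , 0.165 ]), array([0., 0.])]
[284.1 145.2] [24.1 28.6] [0.5654 0.1781 0.175 ] [array([0.5577, 0.1449, 0.1115]), array([0.0274, 0.0274])]
[286.2  81.2] [24.9 27.3] [0.5748 0.2206 0.175 ] [array([0.5719, 0.1739, 0.6384]), array([0.0184, 0.0184])]
[492.7  58. ] [17.6 23.8] [0.7143 0.2086 0.175 ] [array([0.5668, 0.1734, 0.4125]), array([0.0294, 0.0294])]
[0.55265122 0.12467066 0.26404873] (np.float64(282.5699038690493), np.float64(216.80254351591606))
```

```bash
python3 -m handwheel '[[0,0.0015,0.02,0,0,0,0.0854],[0,0,0.02,0,0,0,0.0854],[0,0,0.02,0,0,0,0.0854],[0,0,0.02,0,0,0,0.0854],[0,0,0.02,0,0,0,0.0854],[0,0,0.02,0,0,0,0.0854],[0,0,0.015,0,0,0,0.0854],[0,0,0.01,0,0,0,0.0854],[0,0,0.004,0,0,0,0.0854],[0,0,0,0,0,0,0.0854],[0,0,0,0,0,0,0.0854]]'
python3 -m handwheel '[[0,0,0,0,0,0,0.02],[0,0,0,0,0,0,0.02],[0,0,0,0,0,0,0.02],[0,0,0,0,0,0,0.02],[0,0,0,0,0,0,0.02],[0,0,0,0,0,0,0.02],[0,0,0,0,0,0,0.02],[0,0,0,0,0,0,0.02],[0,0,0,0,0,0,0.02],[0,0,0,0,0,0,0.02]]'
```

```text
time_s: 7.17
ee_pos: [0.5555, 0.1234, 0.1155]
eef_rot: [2.423, 1.998, 0.003]
force: [-0.6, -0.4, -0.7]
finger_gap: 1.002
grasp_force: 0.0
time_s: 8.0
ee_pos: [0.5551, 0.123, 0.1148]
eef_rot: [2.424, 1.998, 0.002]
force: [0.4, -0.6, 5.4]
finger_gap: 0.286
grasp_force: 58.9
```

```bash
python3 -m handwheel '[[0,0,-0.005,0,0,0,0.02],[0,0,-0.015,0,0,0,0.02],[0,0,-0.02,0,0,0,0.02],[0,0,-0.02,0,0,0,0.02],[0,0,-0.02,0,0,0,0.02],[0,0,-0.02,0,0,0,0.02],[0,0,-0.02,0,0,0,0.02],[0,0,-0.02,0,0,0,0.02],[0,0,-0.02,0,0,0,0.02],[0,0,-0.02,0,0,0,0.02],[0,0,0,0,0,0,0.02],[0,0,0,0,0,0,0.02]]'
python3 cap.py w6
python3 - <<'E'
import cv2
a=cv2.imread("pics/w6.png");cv2.imwrite("pics/w6c.png",cv2.resize(a[100:400,170:390],None,fx=2,fy=2,interpolation=2))
E
```

```text
time_s: 9.0
ee_pos: [0.5544, 0.1232, 0.2937]
eef_rot: [-2.424, -1.998, 0.001]
force: [0.6, 0.8, -6.0]
finger_gap: 0.282
grasp_force: 59.8
```

View pics/w6c.png

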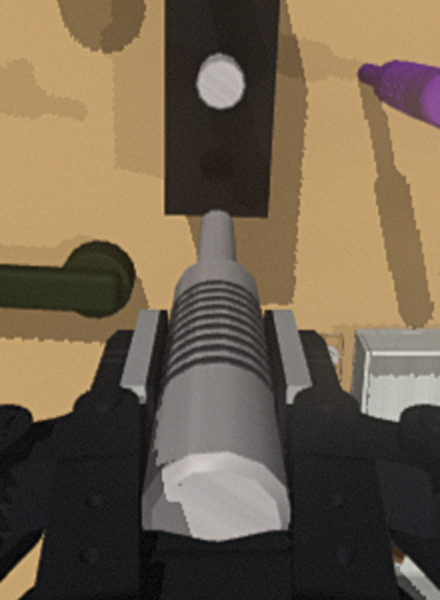

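The drift with its knurled band is held squarely in the pads. Its tip is at crop (218,211), which is image (279,205), and the shoulder starts at crop row 262 or so. Next I'll measure the tip offset in the tool frame.

Run:
```python
from h import *
import pickle
W=pickle.load(open("w6.pkl","rb")); H=np.linalg.inv(W["hand_eye"])
def pt(p):
    q=H[:3,:3]@p+H[:3,3]; return np.array([W["fx"]*q[0]/q[2]+W["cx"],W["fy"]*q[1]/q[2]+W["cy"]]).round(1)
for x in (-.002,0,.002):
    print(x,"tip",pt([x+.007,0,.0983]),pt([x+.0055,0,.0998]),"shoulder",pt([x+.013,0,.0298]),"head",pt([x+.013,0,-.0602]),pt([x-.013,0,-.0602]))
print(pt([0,-.007,.0983])[0],pt([0,.007,.0983])[0])
g=W["color"].astype(int)
for v in (206,209,213,217,221,225,240,255,270): print(v,[g[v,u].sum()//3 for u in range(262,300,1)])
for u in (277,279,281): print(u,[(v,g[v,u].sum()//3) for v in range(198,240,1)])
```

```text
-0.002 tip [278.8 206.2] [278.8 207.4] shoulder [279.3 230.2] head [280.8 333.6] [280.6 395.8]
0 tip [278.9 203.8] [278.8 205. ] shoulder [279.3 227.1] head [280.9 328.4] [280.6 391.3]
0.002 tip [278.9 201.5] [278.8 202.7] shoulder [279.3 224. ] head [280.9 323.1] [280.6 386.8]
270.3 287.4
206 [np.int64(37), np.int64(33), np.int64(38), np.int64(37), np.int64(34), np.int64(36), np.int64(39), np.int64(35), np.int64(34), np.int64(36), np.int64(49), np.int64(71), np.int64(95), np.int64(129), np.int64(133), np.int64(132), np.int64(136), np.int64(134), np.int64(130), np.int64(122), np.int64(104), np.int64(78), np.int64(47), np.int64(35), np.int64(37), np.int64(33), np.int64(40), np.int64(32), np.int64(39), np.int64(35), np.int64(38), np.int64(37), np.int64(38), np.int64(36), np.int64(33), np.int64(39), np.int64(37), np.int64(42)]
209 [np.int64(158), np.int64(127), np.int64(102), np.int64(100), np.int64(105), np.int64(107), np.int64(105), np.int64(102), np.int64(104), np.int64(112), np.int64(123), np.int64(128), np.int64(129), np.int64(127), np.int64(132), np.int64(127), np.int64(132), np.i
[... 6316 characters left out ...]
8, np.int64(122)), (209, np.int64(121)), (210, np.int64(122)), (211, np.int64(121)), (212, np.int64(119)), (213, np.int64(122)), (214, np.int64(123)), (215, np.int64(118)), (216, np.int64(121)), (217, np.int64(119)), (218, np.int64(121)), (219, np.int64(119)), (220, np.int64(120)), (221, np.int64(122)), (222, np.int64(120)), (223, np.int64(121)), (224, np.int64(122)), (225, np.int64(115)), (226, np.int64(120)), (227, np.int64(117)), (228, np.int64(122)), (229, np.int64(126)), (230, np.int64(127)), (231, np.int64(130)), (232, np.int64(125)), (233, np.int64(127)), (234, np.int64(127)), (235, np.int64(127)), (236, np.int64(127)), (237, np.int64(128)), (238, np.int64(130)), (239, np.int64(120))]
```

```bash
cat > plan.py <<'E'
import sys
from h import *
TIP=np.array([-.0005,-.0003,.0998]); YAW=-.184
L=np.array([.608,-.0997,.135]);Rr=np.array([.582,-.2368,.135])
def target():
    c,s=np.cos(YAW),np.sin(YAW); mx=np.array([c,s,0]);my=np.array([-s,c,0]);t=np.radians(35)
    a=-np.sin(t)*mx+np.array([0,0,np.cos(t)])
    z=-a; x=my; y=np.cross(z,x); return np.c_[x,y,z],a
def plan(m,h,tip=TIP):
    s=monitor.state();R0=R.from_rotvec(s["eef_rot"]).as_matrix();R1,a=target()
    print("turn deg",np.degrees(R.from_matrix(R0.T@R1).as_rotvec()).round(2))
    goal=m+a*h-R1@tip
    print("shift in final axes mm",(R1.T@(goal-s["ee_pos"])*1000).round(1),"in present",(R0.T@(goal-s["ee_pos"])*1000).round(1),"| tip rel mouth (mount-eye axes) mm",(R1.T@(s["ee_pos"]+R0@tip-m)*1000).round(1),"F",s["force"].round(1), "F tool z",round(float(R0[:,2]@s["force"]),1))
E
python3 -c "
from plan import *
plan(L,.04)"
```

```text
turn deg [-35.16   0.19  -0.42]
shift in final axes mm [-208.5  -13.    43.2] in present [-208.3   15.9   43. ] | tip rel mouth (mount-eye axes) mm [ 208.4  -44.4 -101.6] F [-0.7 -0.  -5.7] F tool z 5.7
```

```bash
python3 -m handwheel '[[0,0,0,-5,0,0,0.02],[0,0,0,-5,0,0,0.02],[0,0,0,-5,0,0,0.02],[0,0,0,-5,0,0,0.02],[0,0,0,-5,0,0,0.02],[0,0,0,-5,0,0,0.02],[0,0,0,-5.1,0.2,-0.4,0.02],[0,0,0,0,0,0,0.02]]'|head -3
python3 -m handwheel '[[-0.026,-0.0016,0,0,0,0,0.02],[-0.026,-0.0016,0,0,0,0,0.02],[-0.026,-0.0016,0,0,0,0,0.02],[-0.026,-0.0016,0,0,0,0,0.02],[-0.026,-0.0016,0,0,0,0,0.02],[-0.026,-0.0016,0,0,0,0,0.02],[-0.026,-0.0016,0,0,0,0,0.02],[-0.0265,-0.0018,0,0,0,0,0.02],[0,0,0.02,0,0,0,0.02],[0,0,0.02,0,0,0,0.02],[0,0,0,0,0,0,0.02],[0,0,0,0,0,0,0.02]]'|head -3
python3 -c "
from plan import *
plan(L,.04);plan(L,.01)"
python3 cap.py w7
python3 - <<'E'
from h import *
import pickle
W=pickle.load(open("w7.pkl","rb"));c=W["color"].copy()
print(proj(W,[.608,-.0997,.135]))
v=cv2.resize(c[120:290,210:380],None,fx=3.5,fy=3.5,interpolation=2);cv2.imwrite("pics/w7c.png",v[:,:,::-1])
E
```

```text
time_s: 9.72
ee_pos: [0.5446, 0.1206, 0.2836]
eef_rot: [2.018, 1.687, 0.509]
time_s: 10.72
ee_pos: [0.527, -0.0845, 0.2513]
eef_rot: [2.021, 1.678, 0.523]
turn deg [-0.35  0.06 -0.04]
shift in final axes mm [0.4 1.1 2.7] in present [0.4 1.1 2.7] | tip rel mouth (mount-eye axes) mm [ -0.5  -1.7 -42.7] F [ 0.1  0.1 -5. ] F tool z 4.2
turn deg [-0.35  0.06 -0.04]
shift in final axes mm [ 0.4  1.1 32.7] in present [ 0.4  1.3 32.7] | tip rel mouth (mount-eye axes) mm [ -0.5  -1.7 -42.7] F [ 0.1  0.1 -5. ] F tool z 4.2
(np.float64(280.4849308841219), np.float64(197.3035229935375))
```

View pics/w7c.png

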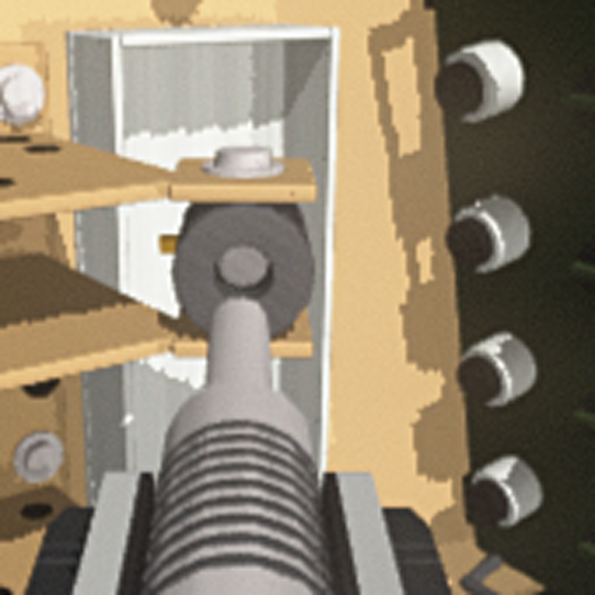

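The tip hangs straight above the left mouth. The mouth ring is centred at crop (244,268), which is image (279.7,196.6). The nose tip's top edge is at crop (241,297). I'll get the offset by ray in the tool frame.

```bash
cat > off.py <<'E'
from h import *
import pickle,sys
n,u,v,z=sys.argv[1],*map(float,sys.argv[2:])
W=pickle.load(open(n+".pkl","rb"));H=W["hand_eye"]
o=H[:3,3];w=H[:3,:3]@np.array([(u-W["cx"])/W["fx"],(v-W["cy"])/W["fy"],1]);print("mouth in tool mm",((o+w*(z-o[2])/w[2])*1000).round(2))
E
python3 off.py w7 279.7 196.6 .1425
python3 - <<'E'
from h import *
import pickle
W=pickle.load(open("w7.pkl","rb"));c=W["color"].astype(np.float32).mean(2)
u0,v0=255,172;t=cv2.resize(c[v0:v0+48,u0:u0+50],None,fx=6,fy=6,interpolation=2)
for th in (60,66,72,78):
    m=(cv2.GaussianBlur(t,(0,0),3)<th).astype(np.uint8)
    for k in cv2.findContours(m,1,1)[0]:
        if 60<cv2.contourArea(k)/36<700 and len(k)>5:
            e=cv2.fitEllipse(cv2.convexHull(k));print(th,(np.array(e[0])/6+(u0,v0)).round(1),np.array(e[1])/6,cv2.boundingRect(k))
g=c[:,:].astype(int)
print(g[192,255:305].tolist());print(g[196,255:305].tolist());print(g[172:222,279].tolist())
E
```

```text
mouth in tool mm [  0.75   0.88 142.5 ]
[222, 182, 177, 179, 149, 95, 94, 102, 102, 106, 104, 107, 105, 102, 103, 99, 98, 98, 100, 128, 145, 152, 146, 145, 143, 143, 143, 147, 146, 129, 92, 91, 104, 108, 103, 105, 104, 104, 105, 108, 104, 109, 108, 104, 136, 147, 145, 142, 234, 249]
[241, 242, 244, 244, 119, 92, 99, 101, 100, 100, 97, 98, 102, 104, 102, 103, 70, 83, 126, 137, 141, 138, 138, 142, 146, 145, 146, 144, 148, 144, 141, 84, 64, 96, 105, 100, 103, 104, 105, 110, 108, 106, 106, 103, 102, 143, 145, 143, 237, 247]
[156, 190, 186, 183, 173, 143, 98, 115, 111, 109, 109, 105, 106, 106, 108, 105, 99, 105, 124, 148, 143, 146, 144, 144, 146, 138, 140, 141, 148, 119, 70, 79, 110, 169, 193, 189, 185, 189, 183, 186, 186, 186, 190, 186, 186, 186, 186, 185, 184, 188]
```

```bash
python3 -m handwheel '[[0.0009,0.0007,0,-0.35,0,0,0.02],[0,0,0.01,0,0,0,0.02],[0,0,0.01,0,0,0,0.02],[0,0,0.01,0,0,0,0.02],[0,0,0.004,0,0,0,0.02],[0,0,0,0,0,0,0.02],[0,0,0,0,0,0,0.02],[0,0,0,0,0,0,0.02]]'
python3 -c "
from plan import *
plan(L,-.005)"
python3 cap.py w8
python3 - <<'E'
from h import *
import pickle
W=pickle.load(open("w8.pkl","rb"));c=W["color"].astype(int)
print("nose/eye cols")
g=c.mean(2).astype(int)
for v in (186,190,194,198,202,206): print(v,g[v,255:305].tolist())
for u in (276,279,282):print(u,g[170:225,u].tolist())
S=snap("scene");p=proj(S,[.608,-.0997,.135]);print(p)
u,v=map(int,p)
a=cv2.resize(W["color"][160:220,245:315],None,fx=6,fy=6,interpolation=2);b=cv2.resize(S["color"][v-30:v+30,u-35:u+35],None,fx=6,fy=6,interpolation=2)
cv2.imwrite("pics/w8c.png",np.vstack([a[:300],b[:300]])[:,:,::-1])
E
```

```text
time_s: 11.43
ee_pos: [0.5488, -0.0869, 0.2279]
eef_rot: [2.01, 1.671, 0.534]
force: [0.2, -0.3, -4.9]
finger_gap: 0.289
grasp_force: 60.9
turn deg [0.51 0.03 0.04]
shift in final axes mm [-1.3 -3.4 16. ] in present [-1.3 -3.5 16. ] | tip rel mouth (mount-eye axes) mm [  1.2   4.3 -11. ] F [ 0.2 -0.3 -4.9] F tool z 4.1
nose/eye cols
186 [173, 170, 173, 174, 175, 174, 174, 174, 174, 172, 175, 175, 174, 173, 175, 174, 173, 174, 173, 177, 175, 173, 175, 178, 178, 175, 177, 175, 179, 180, 178, 177, 177, 177, 177, 181, 181, 180, 178, 177, 157, 147, 145, 157, 246, 249, 206, 189, 190, 191]
190 [51, 55, 60, 60, 68, 79, 89, 99, 106, 111, 113, 116, 115, 114, 116, 113, 114, 116, 114, 113, 111, 112, 116, 115, 117, 115, 105, 97, 74, 70, 72, 64, 64, 64, 66, 79, 117, 148, 151, 148, 147, 149, 147, 166, 245, 245, 205, 189, 192, 191]
194 [69, 87, 102, 106, 110, 110, 111, 109, 110, 108, 108, 107, 112, 109, 109, 109, 107, 107, 109, 113, 110, 112, 112, 111, 108, 108, 106, 111, 110, 111, 117, 114, 108, 95, 71, 67, 83, 139, 150, 151, 151, 148, 148, 173, 246, 236, 199, 191, 194, 190]
198 [103, 107, 105, 105
[... 933 characters left out ...]
, 177, 179, 177, 180, 178, 182, 180, 182, 180, 180, 178, 179, 179, 181, 180, 177]
279 [190, 215, 221, 217, 217, 205, 194, 211, 206, 161, 146, 162, 194, 191, 188, 189, 178, 99, 72, 102, 117, 114, 107, 109, 108, 112, 111, 111, 107, 104, 104, 106, 100, 96, 113, 167, 194, 194, 193, 193, 192, 192, 192, 192, 193, 191, 191, 193, 192, 195, 191, 192, 192, 192, 190]
282 [237, 231, 189, 162, 183, 189, 200, 217, 174, 147, 145, 164, 196, 191, 189, 189, 175, 100, 61, 75, 97, 114, 116, 114, 111, 110, 111, 113, 111, 108, 107, 105, 104, 106, 102, 131, 187, 207, 202, 199, 199, 198, 201, 196, 198, 197, 195, 194, 196, 196, 197, 198, 193, 196, 195]
(np.float64(217.29729632843936), np.float64(191.63691119840354))
```

View pics/w8c.png

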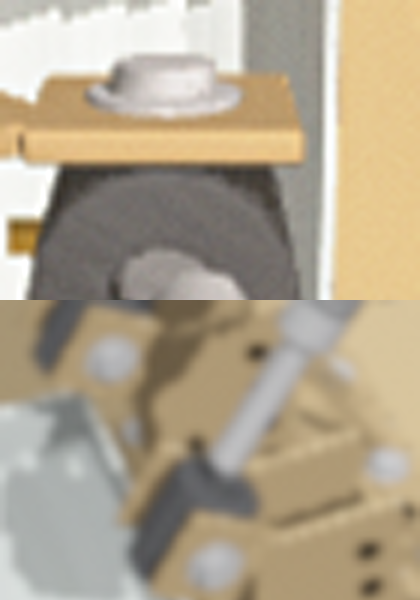

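The nose is right of the bore, by about 4 mm in tool y, and still above the face. The arm hadn't settled when I read it. I'll let it settle and correct.

```bash
python3 -m handwheel '[[0,0,-0.002,0,0,0,0.02],[0,0,0,0,0,0,0.02],[0,0,0,0,0,0,0.02],[0,0,0,0,0,0,0.02]]' >/dev/null
python3 -c "
from plan import *
plan(L,.01);print(monitor.state()['qvel'].round(3))"
python3 -m handwheel '[[0,0,0,0,0,0,0.02],[0,0,0,0,0,0,0.02],[0,0,0,0,0,0,0.02],[0,0,0,0,0,0,0.02]]' >/dev/null
python3 -c "
from plan import *
plan(L,.01);print(monitor.state()['qvel'].round(3))"
```

```text
turn deg [0.47 0.04 0.02]
shift in final axes mm [-1.  -2.9  2.5] in present [-1.  -2.9  2.5] | tip rel mouth (mount-eye axes) mm [  0.9   3.7 -12.5] F [-0.2  0.  -4.6] F tool z 3.7
[-0.001  0.002 -0.002 -0.002 -0.002  0.   ]
turn deg [0.44 0.04 0.02]
shift in final axes mm [-1.  -2.7  2.3] in present [-1.  -2.7  2.3] | tip rel mouth (mount-eye axes) mm [  0.9   3.5 -12.3] F [-0.4 -1.1 -4.3] F tool z 3.3
[0.    0.    0.    0.001 0.002 0.   ]
```

```bash
python3 -m handwheel '[[-0.0004,-0.003,0,0.45,0,0,0.02],[0,0,0,0,0,0,0.02],[0,0,0,0,0,0,0.02],[0,0,0,0,0,0,0.02],[0,0,0,0,0,0,0.02]]' >/dev/null
python3 -c "
from plan import *
plan(L,.006)"
python3 cap.py w9
python3 - <<'E'
from h import *
import pickle
W=pickle.load(open("w9.pkl","rb"));g=W["color"].mean(2).astype(int)
for v in (194,198,200,202,204,206,210): print(v,g[v,255:305].tolist())
print(279,g[170:225,279].tolist())
E
```

```text
turn deg [0.01 0.04 0.02]
shift in final axes mm [-0.6  0.2  6.3] in present [-0.6  0.2  6.3] | tip rel mouth (mount-eye axes) mm [  0.5  -0.2 -12.3] F [ 0.   0.  -4.6] F tool z 3.8
194 [243, 246, 200, 91, 66, 77, 101, 101, 106, 105, 110, 106, 108, 113, 111, 106, 107, 105, 108, 110, 110, 108, 105, 104, 105, 111, 107, 111, 107, 113, 111, 110, 110, 108, 110, 109, 110, 115, 112, 95, 83, 82, 116, 146, 153, 146, 147, 149, 242, 251]
198 [120, 97, 77, 88, 101, 101, 103, 102, 103, 103, 109, 107, 108, 101, 102, 109, 105, 108, 110, 109, 105, 105, 100, 104, 105, 104, 104, 105, 106, 107, 108, 107, 105, 107, 113, 110, 106, 109, 110, 107, 107, 106, 84, 113, 146, 149, 150, 158, 243, 249]
200 [116, 87, 91, 108, 110, 108, 105, 104, 102, 102, 104, 104, 107, 107, 107, 105, 100, 100, 100, 112, 128, 127, 121, 121, 120, 119, 107, 100, 102, 102, 104, 106, 104, 105, 109, 109, 108, 110, 112, 109, 107, 112, 106, 101, 145, 153, 146, 164, 244, 237]
202 [223, 117, 90, 102, 105, 105, 108, 109, 108, 104, 106, 105, 103, 98, 101, 98, 122, 144, 151, 153, 149, 153, 150, 145, 147, 147, 150, 150, 131, 102, 102, 106, 105
[... 409 characters left out ...]
67, 117, 138, 142, 145, 158, 170, 176, 184, 189, 195, 191, 196, 191, 175, 141, 81, 69, 95, 107, 101, 103, 108, 104, 108, 104, 108, 109, 108, 104, 101, 147, 151, 183, 247, 228]
210 [134, 93, 99, 101, 106, 102, 98, 106, 104, 105, 105, 104, 105, 81, 77, 94, 132, 148, 158, 168, 173, 178, 178, 186, 193, 193, 196, 197, 197, 197, 184, 92, 89, 102, 106, 107, 108, 111, 106, 103, 104, 106, 109, 109, 108, 147, 153, 209, 249, 218]
279 [200, 231, 231, 232, 228, 215, 200, 215, 179, 145, 157, 194, 188, 185, 185, 168, 91, 95, 112, 112, 113, 111, 112, 108, 105, 107, 108, 107, 105, 103, 120, 147, 147, 148, 153, 182, 195, 197, 193, 191, 193, 190, 192, 189, 190, 192, 193, 190, 190, 189, 189, 188, 190, 189, 189]
```

Run:
```python
from h import *
import pickle
W=pickle.load(open("w9.pkl","rb")); H=np.linalg.inv(W["hand_eye"])
def pt(x,y,z):
    q=H[:3,:3]@np.array([x,y,z])/1e3+H[:3,3]; return np.array([W["fx"]*q[0]/q[2]+W["cx"],W["fy"]*q[1]/q[2]+W["cy"]]).round(1)
for x in(-1,-.5,0,.5,1): print(x,"bore top",pt(x+8,0,112),"face top",pt(x+20,0,112),"widest row",pt(x,0,112))
```

```text
-1 bore top [278.9 199. ] face top [278.9 185.3] widest row [278.9 207.9]
-0.5 bore top [278.9 198.4] face top [278.9 184.7] widest row [278.9 207.3]
0 bore top [278.9 197.9] face top [278.9 184.2] widest row [278.9 206.8]
0.5 bore top [278.9 197.3] face top [278.9 183.6] widest row [278.9 206.2]
1 bore top [278.9 196.7] face top [278.9 183. ] widest row [278.9 205.7]
```

```bash
python3 -m handwheel '[[-0.0006,-0.0005,0.004,0,0,0,0.02],[0,0,0.004,0,0,0,0.02],[0,0,0.002,0,0,0,0.02],[0,0,0.001,0,0,0,0.02],[0,0,0.001,0,0,0,0.02],[0,0,0.001,0,0,0,0.02],[0,0,0,0,0,0,0.02],[0,0,0,0,0,0,0.02]]' |grep force
python3 -c "
from plan import *
plan(L,-.01)"
python3 -m handwheel '[[0,0,0.001,0,0,0,0.02],[0,0,0.001,0,0,0,0.02],[0,0,0.001,0,0,0,0.02],[0,0,0,0,0,0,0.02],[0,0,0,0,0,0,0.02]]' |grep force
python3 -c "
from plan import *
plan(L,-.01)"
```

```text
force: [0.4, 0.6, -4.8]
grasp_force: 60.9
turn deg [-0.    0.04  0.02]
shift in final axes mm [-0.   0.8  9.3] in present [-0.   0.8  9.3] | tip rel mouth (mount-eye axes) mm [-0.  -0.8  0.7] F [ 0.4  0.6 -4.8] F tool z 4.1
force: [0.2, -0.5, -4.1]
grasp_force: 60.9
turn deg [-0.01  0.04  0.02]
shift in final axes mm [0.  0.9 6.3] in present [0.  0.9 6.3] | tip rel mouth (mount-eye axes) mm [-0.1 -0.9  3.7] F [ 0.2 -0.5 -4.1] F tool z 3.5
```

No contact force at 3.7 mm past the mouth plane, so the nose is in the bore. I'll advance toward the pin.

```bash
python3 -m handwheel '[[0,0,0.001,0,0,0,0.02],[0,0,0.001,0,0,0,0.02],[0,0,0.001,0,0,0,0.02],[0,0,0.001,0,0,0,0.02],[0,0,0.001,0,0,0,0.02],[0,0,0.001,0,0,0,0.02],[0,0,0,0,0,0,0.02],[0,0,0,0,0,0,0.02]]' |grep force
python3 -c "
from plan import *
plan(L,-.015)"
python3 -m handwheel '[[0,0,0.001,0,0,0,0.02],[0,0,0.001,0,0,0,0.02],[0,0,0,0,0,0,0.02],[0,0,0,0,0,0,0.02]]' |grep force
python3 -c "
from plan import *
plan(L,-.015)"
```

```text
force: [0.8, -0.5, -5.7]
grasp_force: 60.9
turn deg [-0.01  0.04  0.02]
shift in final axes mm [0.  0.9 5.2] in present [0.  0.9 5.2] | tip rel mouth (mount-eye axes) mm [-0.1 -0.9  9.8] F [ 0.8 -0.5 -5.7] F tool z 5.1
force: [-0.8, -1.4, -4.3]
grasp_force: 60.9
turn deg [-0.01  0.04  0.02]
shift in final axes mm [-0.   0.9  3.3] in present [0.  0.9 3.3] | tip rel mouth (mount-eye axes) mm [-0.1 -0.9 11.7] F [-0.8 -1.4 -4.3] F tool z 3.2
```

```bash
P='from plan import *
plan(L,-.03)'
python3 -m handwheel '[[0,0,0.001,0,0,0,0.02],[0,0,0,0,0,0,0.02]]' >/dev/null; python3 -c "$P"|tail -1|cut -c80-
python3 -m handwheel '[[0,0,0.001,0,0,0,0.02],[0,0,0,0,0,0,0.02]]' >/dev/null; python3 -c "$P"|tail -1|cut -c80-
python3 -m handwheel '[[0,0,0.001,0,0,0,0.02],[0,0,0,0,0,0,0.02]]' >/dev/null; python3 -c "$P"|tail -1|cut -c80-
python3 -m handwheel '[[0,0,0.0005,0,0,0,0.02],[0,0,0,0,0,0,0.02]]' >/dev/null; python3 -c "$P"|tail -1|cut -c80-
```

```text
outh (mount-eye axes) mm [-0.1 -0.8 12.8] F [-0.2 -0.2 -4.1] F tool z 3.2
outh (mount-eye axes) mm [-0.1 -0.7 13.7] F [ 0.1  0.  -4.5] F tool z 3.8
outh (mount-eye axes) mm [-0.  -0.2 13.9] F [-7.4  1.3  3.2] F tool z -6.9
outh (mount-eye axes) mm [-0.  0. 14.] F [-10.7   2.3   6.5] F tool z -11.6
```

Contact at 13.9 mm, as described. I'll keep pushing gently.

```bash
P='from plan import *
plan(L,-.03)'
python3 -m handwheel '[[0,0,0.0005,0,0,0,0.02],[0,0,0,0,0,0,0.02],[0,0,0,0,0,0,0.02]]' >/dev/null; python3 -c "$P"|tail -1|cut -c80-
python3 -m handwheel '[[0,0,0.0005,0,0,0,0.02],[0,0,0,0,0,0,0.02],[0,0,0,0,0,0,0.02]]' >/dev/null; python3 -c "$P"|tail -1|cut -c80-
python3 -m handwheel '[[0,0,0.0005,0,0,0,0.02],[0,0,0,0,0,0,0.02],[0,0,0,0,0,0,0.02]]' >/dev/null; python3 -c "$P"|tail -1|cut -c80-
```

```text
outh (mount-eye axes) mm [-0.   0.2 14.1] F [-13.5   2.9  10.1] F tool z -16.2
outh (mount-eye axes) mm [-0.1  0.4 14.2] F [-16.6   1.9  15.4] F tool z -22.1
outh (mount-eye axes) mm [-0.1  0.5 14.3] F [-20.5   4.   18. ] F tool z -26.8
```

With 30 N net on it, the left pin doesn't move, so it is the sound one. I'll withdraw and go to the right eye.

```bash
python3 -m handwheel '[[0,0,-0.002,0,0,0,0.02],[0,0,-0.003,0,0,0,0.02],[0,0,-0.005,0,0,0,0.02],[0,0,-0.01,0,0,0,0.02],[0,0,-0.01,0,0,0,0.02],[0,0,-0.01,0,0,0,0.02],[0,0,-0.01,0,0,0,0.02],[0,0,0,0,0,0,0.02]]' |grep -E "force|gap|ee_pos"
python3 -m handwheel '[[-0.02,0,0,0,0,0,0.02],[-0.02,0,0,0,0,0,0.02],[-0.02,0,0,0,0,0,0.02],[-0.02,0,0,0,0,0,0.02],[-0.02,0,0,0,0,0,0.02],[-0.02,0,0,0,0,0,0.02],[-0.015,0,0,0,0,0,0.02],[-0.0045,0,0,0,0,0,0.02],[0,0,0,0,0,0,0.02],[0,0,0,0,0,0,0.02],[0,0,0,0,0,0,0.02],[0,0,0,0,0,0,0.02]]' |grep -E "force|gap|ee_pos"
python3 -c "
from plan import *
plan(Rr,.012)"
```

```text
ee_pos: [0.5329, -0.0851, 0.2456]
force: [1.0, 0.3, -4.7]
finger_gap: 0.286
grasp_force: 61.0
ee_pos: [0.5072, -0.2213, 0.2436]
force: [0.0, -0.0, -5.1]
finger_gap: 0.287
grasp_force: 60.9
turn deg [-0.03 -0.02  0.07]
shift in final axes mm [-1.1  0.6 21. ] in present [-1.1  0.6 21. ] | tip rel mouth (mount-eye axes) mm [  1.1  -0.7 -33. ] F [ 0.  -0.  -5.1] F tool z 4.2
```

```bash
python3 -m handwheel '[[-0.0011,0,0.007,0,0,0,0.02],[0,0,0.007,0,0,0,0.02],[0,0,0.007,0,0,0,0.02],[0,0,0,0,0,0,0.02],[0,0,0,0,0,0,0.02],[0,0,0,0,0,0,0.02],[0,0,0,0,0,0,0.02]]' |grep -E "force|gap|ee_pos"
python3 -c "
from plan import *
plan(Rr,0)"
python3 cap.py w10
python3 - <<'E'
from h import *
import pickle
W=pickle.load(open("w10.pkl","rb"));g=W["color"].mean(2).astype(int)
for v in (198,200,202,204,206,208,210): print(v,g[v,255:305].tolist())
print(279,g[180:215,279].tolist())
E
```

```text
ee_pos: [0.5189, -0.2256, 0.2268]
force: [0.6, -0.7, -4.7]
finger_gap: 0.29
grasp_force: 60.8
turn deg [0.01 0.04 0.03]
shift in final axes mm [ 1.   0.2 12.2] in present [ 1.   0.2 12.2] | tip rel mouth (mount-eye axes) mm [ -1.1  -0.1 -12.2] F [ 0.6 -0.7 -4.7] F tool z 4.2
198 [118, 83, 86, 102, 103, 104, 104, 102, 101, 104, 102, 103, 105, 109, 104, 102, 103, 102, 100, 105, 103, 103, 111, 104, 109, 102, 103, 101, 105, 105, 103, 106, 106, 102, 110, 110, 110, 109, 111, 109, 109, 110, 104, 102, 142, 146, 139, 152, 246, 246]
200 [135, 88, 92, 104, 105, 106, 105, 105, 106, 107, 104, 100, 100, 101, 102, 101, 101, 129, 145, 151, 151, 149, 151, 145, 147, 149, 146, 126, 104, 95, 101, 104, 103, 106, 110, 106, 106, 110, 109, 112, 108, 110, 112, 107, 121, 145, 141, 155, 244, 246]
202 [138, 94, 92, 93, 97, 102, 102, 103, 105, 108, 106, 105, 104, 105, 97, 105, 135, 145, 148, 147, 148, 149, 146, 148, 144, 146, 148, 148, 147, 111, 97, 99, 107, 106, 106, 106, 107, 104, 105, 106, 110, 107, 107, 113, 109, 141, 143, 158, 245, 238]
204 [102, 89, 97, 94, 96, 98, 100, 101, 101, 104, 107, 110, 108, 95, 84
[... 387 characters left out ...]
, 107, 115, 134, 174, 245, 233]
208 [117, 87, 94, 100, 101, 100, 102, 101, 103, 106, 103, 102, 105, 75, 59, 59, 109, 140, 153, 165, 171, 175, 181, 188, 192, 193, 194, 198, 201, 169, 95, 58, 79, 103, 109, 105, 109, 106, 105, 107, 107, 109, 108, 106, 107, 129, 143, 176, 247, 229]
210 [143, 90, 93, 97, 99, 101, 99, 102, 103, 101, 101, 105, 109, 92, 79, 96, 130, 146, 154, 165, 172, 177, 180, 188, 191, 192, 194, 197, 200, 196, 186, 97, 94, 98, 103, 104, 108, 106, 111, 112, 111, 106, 105, 97, 150, 253, 253, 213, 246, 224]
279 [192, 190, 183, 177, 148, 89, 104, 114, 112, 112, 111, 110, 110, 107, 105, 110, 107, 104, 109, 135, 147, 145, 144, 148, 156, 181, 190, 194, 192, 191, 191, 189, 191, 190, 191]
```

The picture numbers match the left-eye case at the same height, apart from about 0.9 mm in x. I'll correct that and enter.

```bash
P='from plan import *
plan(Rr,-.03)'
python3 -m handwheel '[[0.0003,-0.0005,0.004,0,0,0,0.02],[0,0,0.004,0,0,0,0.02],[0,0,0.002,0,0,0,0.02],[0,0,0.001,0,0,0,0.02],[0,0,0.001,0,0,0,0.02],[0,0,0.001,0,0,0,0.02],[0,0,0,0,0,0,0.02],[0,0,0,0,0,0,0.02]]' >/dev/null; python3 -c "$P"|tail -1|cut -c80-
python3 -m handwheel '[[0,0,0.001,0,0,0,0.02],[0,0,0.001,0,0,0,0.02],[0,0,0.001,0,0,0,0.02],[0,0,0.001,0,0,0,0.02],[0,0,0,0,0,0,0.02],[0,0,0,0,0,0,0.02]]' >/dev/null; python3 -c "$P"|tail -1|cut -c80-
```

```text
outh (mount-eye axes) mm [-0.8 -0.8  0.9] F [ 0.5  0.3 -5. ] F tool z 4.4
outh (mount-eye axes) mm [-0.8 -1.   4.9] F [ 0.8 -0.4 -5.7] F tool z 5.2
```

```bash
P='from plan import *
plan(Rr,-.03)'
python3 -m handwheel '[[0,0,0.001,0,0,0,0.02],[0,0,0.001,0,0,0,0.02],[0,0,0.001,0,0,0,0.02],[0,0,0.001,0,0,0,0.02],[0,0,0.001,0,0,0,0.02],[0,0,0.001,0,0,0,0.02],[0,0,0,0,0,0,0.02],[0,0,0,0,0,0,0.02]]' >/dev/null; python3 -c "$P"|tail -1|cut -c80-
python3 -m handwheel '[[0,0,0.001,0,0,0,0.02],[0,0,0.001,0,0,0,0.02],[0,0,0,0,0,0,0.02],[0,0,0,0,0,0,0.02]]' >/dev/null; python3 -c "$P"|tail -1|cut -c80-
python3 -m handwheel '[[0,0,0.001,0,0,0,0.02],[0,0,0.0005,0,0,0,0.02],[0,0,0,0,0,0,0.02],[0,0,0,0,0,0,0.02]]' >/dev/null; python3 -c "$P"|tail -1|cut -c80-
python3 -m handwheel '[[0,0,0.0005,0,0,0,0.02],[0,0,0.0005,0,0,0,0.02],[0,0,0,0,0,0,0.02],[0,0,0,0,0,0,0.02]]' >/dev/null; python3 -c "$P"|tail -1|cut -c80-
```

```text
outh (mount-eye axes) mm [-0.8 -1.  10.9] F [ 0.4  0.9 -5.8] F tool z 4.9
outh (mount-eye axes) mm [-0.8 -0.9 12.9] F [-0.3 -0.5 -4.8] F tool z 3.8
outh (mount-eye axes) mm [-1.  -0.5 13.9] F [-4.4  1.   0.5] F tool z -2.9
outh (mount-eye axes) mm [-1.1 -0.1 14.7] F [-5.1  0.8  3. ] F tool z -5.4
```

It slides at about 9 N net, so this is the worn pin. Now I'll drive it out.

```bash
P='from plan import *
plan(Rr,-.03)'
python3 -m handwheel '[[0,0,0.001,0,0,0,0.02],[0,0,0.001,0,0,0,0.02],[0,0,0.001,0,0,0,0.02],[0,0,0.001,0,0,0,0.02],[0,0,0.001,0,0,0,0.02],[0,0,0.001,0,0,0,0.02],[0,0,0,0,0,0,0.02]]' >/dev/null; python3 -c "$P"|tail -1|cut -c80-
python3 -m handwheel '[[0,0,0.001,0,0,0,0.02],[0,0,0.001,0,0,0,0.02],[0,0,0.001,0,0,0,0.02],[0,0,0.001,0,0,0,0.02],[0,0,0.001,0,0,0,0.02],[0,0,0.001,0,0,0,0.02],[0,0,0.001,0,0,0,0.02],[0,0,0.001,0,0,0,0.02],[0,0,0,0,0,0,0.02]]' >/dev/null; python3 -c "$P"|tail -1|cut -c80-
```

```text
mount-eye axes) mm [-1.1 -0.  20.7] F [-5.   0.6  1.8] F tool z -4.4
mount-eye axes) mm [-1.1 -0.  28.7] F [-5.9  1.1  1.9] F tool z -5.0
```

```bash
P='from plan import *
plan(Rr,-.03)'
python3 -m handwheel '[[0,0,0.001,0,0,0,0.02],[0,0,0.001,0,0,0,0.02],[0,0,0.001,0,0,0,0.02],[0,0,0.001,0,0,0,0.02],[0,0,0.001,0,0,0,0.02],[0,0,0.001,0,0,0,0.02],[0,0,0.001,0,0,0,0.02],[0,0,0,0,0,0,0.02]]' >/dev/null; python3 -c "$P"|tail -1|cut -c80-
python3 -m handwheel '[[0,0,0.001,0,0,0,0.02],[0,0,0.001,0,0,0,0.02],[0,0,0.001,0,0,0,0.02],[0,0,0.001,0,0,0,0.02],[0,0,0.001,0,0,0,0.02],[0,0,0.001,0,0,0,0.02],[0,0,0,0,0,0,0.02],[0,0,0,0,0,0,0.02],[0,0,0,0,0,0,0.02]]' ; python3 -c "$P"|tail -1|cut -c80-
```

```text
outh (mount-eye axes) mm [-1.1 -0.1 35.8] F [-3.6  1.6  0. ] F tool z -2.2
time_s: 24.05
ee_pos: [0.5491, -0.2309, 0.1815]
eef_rot: [2.017, 1.676, 0.527]
force: [-0.2, -0.5, -5.3]
finger_gap: 0.29
grasp_force: 60.9
 rel mouth (mount-eye axes) mm [-0.8 -1.1 42.6] F [-0.2 -0.5 -5.3] F tool z 4.3
```

```bash
python3 -m handwheel '[[0,0,-0.004,0,0,0,0.02],[0,0,-0.008,0,0,0,0.02],[0,0,-0.01,0,0,0,0.02],[0,0,-0.01,0,0,0,0.02],[0,0,-0.01,0,0,0,0.02],[0,0,-0.01,0,0,0,0.02],[0,0,-0.015,0,0,0,0.02],[0,0,-0.015,0,0,0,0.02],[0,0,-0.015,0,0,0,0.02],[0,0,-0.013,0,0,0,0.02],[0,0,0,0,0,0,0.02],[0,0,0,0,0,0,0.02]]' |grep -E "force|gap|ee_pos"
python3 cap.py w11
python3 - <<'E'
from h import *
S=snap("scene")["color"]
W=cv2.imread("pics/w11.png")[:,:,::-1]
a=cv2.resize(S[140:260,150:290],(700,600),interpolation=2)[:,:,::-1];cv2.imwrite("pics/s11.png",np.hstack([cv2.resize(a,(400,343)),cv2.resize(W[:,:,::-1][60:280,200:456],(400,343))]))
E
```

```text
ee_pos: [0.4872, -0.2196, 0.2734]
force: [-0.4, 0.1, -4.8]
finger_gap: 0.281
grasp_force: 61.1
```

View pics/s11.png

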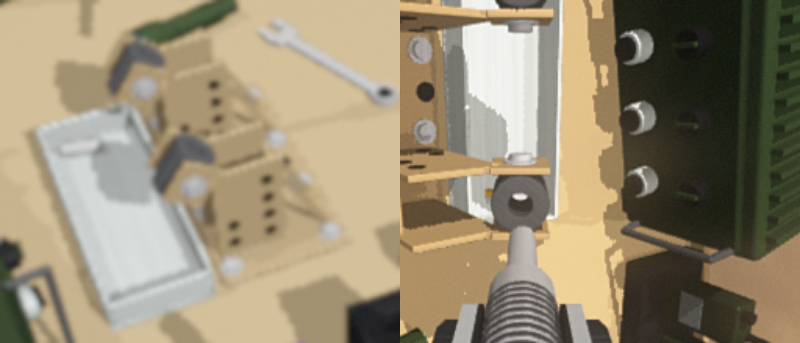

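The left crop shows the pin lying in the tray at (80,147). The right crop shows the right bore empty at (520,203), with light coming through. Now I'll put the drift back, aiming for the TCP pose it was grasped in.

```bash
python3 -m handwheel '[[0,0,0,5,0,0,0.02],[0,0,0,5,0,0,0.02],[0,0,0,5,0,0,0.02],[0,0,0,5,0,0,0.02],[0,0,0,5,0,0,0.02],[0,0,0,5,0,0,0.02],[0,0,0,5.1,-0.2,0.4,0.02],[0,0,-0.02,0,0,0,0.02],[0,0,-0.02,0,0,0,0.02],[0,0,0,0,0,0,0.02],[0,0,0,0,0,0,0.02],[0,0,0,0,0,0,0.02]]' |grep -E "force|gap|ee_pos"
cat > back.py <<'E'
from h import *
s=monitor.state();R0=R.from_rotvec(s["eef_rot"]).as_matrix();R1=R.from_rotvec([2.424,1.998,.002]).as_matrix()
print("turn",np.degrees(R.from_matrix(R0.T@R1).as_rotvec()).round(2),"shift",(R0.T@(np.array([.5551,.123,.1148])-s["ee_pos"])*1000).round(1),s["ee_pos"].round(4),s["force"].round(1))
E
python3 back.py
```

```text
ee_pos: [0.4873, -0.2191, 0.3106]
force: [-0.5, -0.3, -5.0]
finger_gap: 0.292
grasp_force: 61.5
turn [-0.19  0.25  0.05] shift [349.4   2.  194.5] [ 0.4873 -0.2191  0.3106] [-0.5 -0.3 -5. ]
```

```bash
python3 -m handwheel '[[0.02,0,0,-0.2,0.2,0,0.02],[0.034,0,0,0,0,0,0.02],[0.035,0,0,0,0,0,0.02],[0.035,0,0,0,0,0,0.02],[0.035,0,0,0,0,0,0.02],[0.035,0,0,0,0,0,0.02],[0.035,0,0,0,0,0,0.02],[0.035,0,0,0,0,0,0.02],[0.035,0,0,0,0,0,0.02],[0.03,0,0,0,0,0,0.02],[0.02,0.002,0,0,0,0,0.02]]' >/dev/null
python3 -m handwheel '[[0,0,0.02,0,0,0,0.02],[0,0,0.02,0,0,0,0.02],[0,0,0.02,0,0,0,0.02],[0,0,0.02,0,0,0,0.02],[0,0,0.02,0,0,0,0.02],[0,0,0,0,0,0,0.02],[0,0,0,0,0,0,0.02],[0,0,0,0,0,0,0.02],[0,0,0,0,0,0,0.02]]' >/dev/null
python3 back.py
```

```text
turn [0.19 0.01 0.04] shift [-0.5 -1.9 98.3] [0.5566 0.1231 0.2131] [-0.1 -0.2 -4.1]
```

```bash
python3 -m handwheel '[[-0.0005,-0.0019,0.01,0.2,0,0,0.02],[0,0,0.01,0,0,0,0.02],[0,0,0,0,0,0,0.02],[0,0,0,0,0,0,0.02],[0,0,0,0,0,0,0.02],[0,0,0,0,0,0,0.02]]' >/dev/null
python3 back.py
python3 cap.py w12
python3 - <<'E'
from h import *
import pickle
W=pickle.load(open("w12.pkl","rb"));g=W["color"].max(2).astype(int)
print(proj(W,[.5551,.123,.085]))
for v in (186,190,194,198,202,206): print(v,g[v,250:310:2].tolist())
E
```

```text
turn [-0.13  0.06  0.05] shift [ 0.3  1.2 77.1] [0.554  0.1229 0.1919] [ 0.3 -0.  -4.4]
(np.float64(280.2313997879357), np.float64(208.44713537408344))
186 [47, 51, 48, 46, 46, 47, 46, 46, 46, 43, 43, 47, 41, 47, 37, 36, 36, 39, 41, 39, 38, 37, 39, 41, 34, 40, 45, 45, 46, 47]
190 [47, 52, 49, 43, 49, 43, 46, 44, 45, 40, 41, 46, 43, 45, 33, 36, 36, 39, 38, 33, 40, 41, 36, 40, 39, 40, 41, 43, 40, 44]
194 [54, 46, 50, 48, 48, 49, 39, 47, 45, 42, 41, 40, 41, 40, 45, 35, 36, 35, 36, 36, 33, 36, 40, 37, 37, 41, 40, 40, 39, 42]
198 [51, 45, 47, 49, 43, 49, 43, 47, 44, 44, 43, 44, 39, 33, 32, 37, 31, 33, 37, 38, 33, 37, 36, 36, 33, 38, 40, 43, 39, 42]
202 [43, 44, 42, 43, 44, 43, 44, 44, 44, 38, 38, 35, 32, 29, 29, 27, 33, 32, 30, 30, 35, 36, 38, 39, 37, 41, 37, 41, 42, 41]
206 [45, 44, 45, 41, 44, 45, 41, 41, 43, 34, 31, 44, 99, 146, 145, 142, 114, 40, 29, 30, 33, 36, 38, 38, 37, 33, 34, 35, 36, 38]
```

```bash
python3 -m handwheel '[[0.0003,0.001,0.004,-0.1,0,0,0.02],[0,0,0.004,0,0,0,0.02],[0,0,0.004,0,0,0,0.02],[0,0,0.004,0,0,0,0.02],[0,0,0,0,0,0,0.02],[0,0,0,0,0,0,0.02]]' >/dev/null
python3 back.py
python3 -m handwheel '[[0,0,0.008,0,0,0,0.02],[0,0,0.008,0,0,0,0.02],[0,0,0.008,0,0,0,0.02],[0,0,0.008,0,0,0,0.02],[0,0,0.006,0,0,0,0.02],[0,0,0,0,0,0,0.02],[0,0,0,0,0,0,0.02],[0,0,0,0,0,0,0.02]]' >/dev/null
python3 back.py
```

```text
turn [-0.12  0.1   0.04] shift [ 0.4  0.8 60.3] [0.5543 0.1228 0.1751] [-0.3  0.1 -4.7]
turn [-0.04  0.07  0.05] shift [ 0.1  0.1 23. ] [0.5549 0.123  0.1378] [-0.2 -0.1 -5.3]
```

```bash
python3 -m handwheel '[[0,0,0.006,0,0,0,0.02],[0,0,0.006,0,0,0,0.02],[0,0,0.005,0,0,0,0.02],[0,0,0.003,0,0,0,0.02],[0,0,0.001,0,0,0,0.02],[0,0,0.001,0,0,0,0.02],[0,0,0.0005,0,0,0,0.02],[0,0,0,0,0,0,0.02],[0,0,0,0,0,0,0.02]]' >/dev/null
python3 back.py
```

```text
turn [-0.04  0.07  0.05] shift [0.1 0.2 0.5] [0.5549 0.123  0.1153] [-1.  -0.1 -4. ]
```

```bash
python3 -m handwheel '[[0,0,0.0005,0,0,0,0.02],[0,0,0,0,0,0,0.02],[0,0,0,0,0,0,0.02]]' >/dev/null
python3 back.py
python3 -m handwheel '[[0,0,0.0005,0,0,0,0.02],[0,0,0,0,0,0,0.02],[0,0,0,0,0,0,0.02]]' >/dev/null
python3 back.py
```

```text
turn [-0.02  0.06  0.04] shift [0.  0.1 0.1] [0.555  0.123  0.1149] [ 0.5  0.7 -3.9]
turn [-0.    0.05  0.05] shift [0.  0.  0.1] [0.5551 0.123  0.1149] [-1.5 -0.2  1.7]
```

The shoulder is resting on the block. Now I'll open and rise straight up.

```bash
python3 -m handwheel '[[0,0,0,0,0,0,0.04],[0,0,0,0,0,0,0.06],[0,0,0,0,0,0,0.0854],[0,0,0,0,0,0,0.0854],[0,0,0,0,0,0,0.0854],[0,0,0,0,0,0,0.0854],[0,0,0,0,0,0,0.0854],[0,0,0,0,0,0,0.0854]]' |grep -E "force|gap"
python3 -m handwheel '[[0,0,-0.01,0,0,0,0.0854],[0,0,-0.02,0,0,0,0.0854],[0,0,-0.03,0,0,0,0.0854],[0,0,-0.03,0,0,0,0.0854],[0,0,-0.03,0,0,0,0.0854],[0,0,-0.03,0,0,0,0.0854],[0,0,-0.03,0,0,0,0.0854],[0,0,-0.03,0,0,0,0.0854],[0,0,-0.03,0,0,0,0.0854],[0,0,0,0,0,0,0.0854],[0,0,0,0,0,0,0.0854],[0,0,0,0,0,0,0.0854]]'
python3 -m handwheel '[[-0.03,0,0,0,0,0,0.0854],[-0.03,0,0,0,0,0,0.0854],[0,0,0,0,0,0,0.0854],[0,0,0,0,0,0,0.0854],[0,0,0,0,0,0,0.0854]]' >/dev/null
python3 cap.py w13
python3 - <<'E'
from h import *
import pickle
W=pickle.load(open("w13.pkl","rb"))
c=W["color"].astype(int); g=c.min(2); m=((g>120)&(c.max(2)-g<35)).astype(np.uint8)
for k in cv2.findContours(m,0,1)[0]:
    if 150<cv2.contourArea(k)<700:
        e=cv2.fitEllipse(k); print(np.round(e[0],1),np.round(e[1],1))
for p in ([.5541,.1237,.175],[.5654,.1737,.143],[.5766,.2243,.127]): print(proj(W,p))
S=snap("scene")["color"].astype(int)
# pin blob in tray vs initial picture; head area difference
S0=cv2.imread("pics/scene0.png")[:,:,::-1].astype(int);d=np.abs(S-S0).max(2)>60
n,l,st,ce=cv2.connectedComponentsWithStats(d.astype(np.uint8)); print([(st[i].tolist()) for i in range(1,n) if st[i,4]>8])
E
```

```text
force: [0.8, -0.0, 0.5]
finger_gap: 1.001
grasp_force: 0.0
time_s: 32.45
ee_pos: [0.5546, 0.123, 0.3542]
eef_rot: [2.423, 1.999, -0.0]
force: [-0.3, 1.0, -0.2]
finger_gap: 1.002
grasp_force: 0.0
[359.  336.2] [21.6 46.4]
[212.7 330.6] [13.  79.9]
[278.7 130. ] [22.9 23.9]
[280.1  78.3] [19.3 21.2]
[281.5  26.4] [19.4 22.5]
(np.float64(278.64438141260763), np.float64(130.07739832010185))
(np.float64(280.135057476801), np.float64(78.17629935982109))
(np.float64(281.4503992294956), np.float64(26.40116314645263))
[[239, 0, 79, 149, 5564], [441, 35, 22, 39, 273], [241, 69, 16, 9, 77], [393, 77, 9, 6, 39], [215, 81, 9, 6, 26], [307, 83, 4, 4, 11], [434, 89, 15, 7, 45], [407, 93, 10, 16, 81], [444, 99, 5, 11, 32], [383, 107, 11, 20, 131], [112, 109, 11, 5, 16], [85, 117, 17, 6, 34], [432, 124, 27, 23, 333], [526, 182, 34, 44, 856], [557, 258, 3, 5, 11]]
```

The drift is back exactly where it started (head within 0.2 px), the punches haven't moved, and the arm is clear of everything. I'm handing in.

```bash
python3 -c "
from cell import r
print(r.hand_in())"
```

```text
the job is handed in; nothing more can be done
None
```

The worn pin was in the right eye: I drove it out into the tray, left the sound left pin in place after it held about 30 N, stood the drift back in its own hole, and handed in the job at about 33 s; I did view 11 pictures, one over the limit of 10.

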